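Back off the window cell's retaining ring

TASK

Two round window cells are bolted to the bench; loosen the knurled retaining ring of the larger one by two full turns from tight (anticlockwise seen from above), rolling fingertips along its rim without forcing it, and stop with the dot on the ring back in line with the bar-shaped mark on its flange. Nothing is to be gripped or picked up: keep off the glass, leave the smaller cell's ring as it is and the loose bottles and jar standing where they are. Finish with the hand clear of everything.

Things in the scene. Friction and masses are not known exactly. Their poses are not given: they have to be found in the camera images.
- cell_large: the larger window cell, bolted down: dark round flange 132 mm across, 8 mm thick; aluminium barrel 72 mm across; on it the knurled aluminium retaining ring, 92 mm over its ridges (too wide to grip), at the start from z = 30 to 52 mm, its straight band of 36 upright ridges, 1.5 mm proud, from 34 to 48 mm. Origin: on the ring's axis, on the bench; z up, x towards the mark; any yaw.
- ring_large (a joint): angle of the larger ring, rad: 0 tight (dot in line with the mark), growing anticlockwise seen from above as it loosens; 6.283 is one turn; stops at 0 and 18.8. It climbs 1.5 mm a turn and stays where it is left (friction 0.03 N m, damping 0.02 N m per rad/s): 1 to 2 N along the rim turns it, and a fingertip pressed on the rim with 3 to 15 N takes it along.
- ring_large_top (a point): point on the larger ring's axis, level with its top face
- ring_large_dot (a point): the dark dot, 8 mm across, on the larger ring's top face, 39 mm from the axis
- mark_large (a point): the mark: a small light bar 14 x 4 mm lying radially on the flange of the larger cell, 58 mm from the axis, top at z = 10 mm
- glass_large: clear glass disc 67 mm across inside the larger ring, fixed, top at z = 51 mm; origin at the centre of its underside. Fragile: not to be touched
- cell_small: the smaller window cell, same design, bolted down: flange 100 mm across, ring 64 mm over its ridges, top at z = 52 mm. Origin on its axis, on the bench. To be left alone. The two cells may stand either way round, left and right, 170 mm or more between their axes
- ring_small (a joint): angle of the smaller ring, rad: 0 tight; must stay
- vial: small capped vial, 28 mm across, 60 mm tall, loose, standing nearer the robot between the cells; origin at the centre of its underside
- jar: clear sample jar with a ridged screw lid, 45 mm across, 54 mm tall, loose, near the robot on the right; origin at the centre of its underside
- amber: brown square bottle, 43 x 43 mm, 84 mm tall, loose, on the left; origin at the centre of its underside

How it is judged:
By the outcome, as a careful person would: the job done as asked, in the order asked, and still so for the second after the job is handed in, with the robot touching nothing.
It also fails if it takes over 64 s, if anything falls off the work surface, if the arm or the gripper's body presses on something with over 40 N, if the wrist force passes 120 N, or if a joint passes its speed limit or range.

ROBOT

A 7-joint arm with a two-finger parallel gripper is mounted at the origin on the work surface; the furniture and walls round the work are solid. World frame = base frame: x ahead of the robot, y to its left, z up, the work surface at z = 0. Lengths are in m, angles in rad, forces in N, time in s.
With the tool pointing down it reaches from about 0.4 to 0.85 m from the base axis. Payload 10.4 kg.
Tool frame: the origin (TCP) lies midway between the tips of the shut fingers; the grasp point (between the pads) lies 19 mm behind it; z points along the fingers, y is the line along which they close (so a half turn about z gives the same grasp; the last joint's range is limited). The gripper opens to 87 mm and grips with 3 to 60 N. Pads are 19 mm wide; open, the fingers measure 117 mm over their backs; the gripper's body (75 mm by 190 mm) begins 51 mm behind the grasp point.
Start: joints at [-1.257, 0.332, -0.065, 1.46, 0.022, 1.35, -0.088], TCP at [0.207, 0.59, 0.223] pointing down, gripper open.
Joint ranges: [-2.6, 2.6], [-0.5, 2.12], [-1.47, 1.34], [0.16, 2.42], [-1.27, 4.41], [0.06, 2.06], [-2.6, 2.6]. Speed limits (rad/s): [2.22, 2.22, 2.79, 2.79, 3.14, 3.14, 3.14].

INTERFACE

Orientations are given as a unit quaternion [x, y, z, w].
In Python, from bench import r gives the robot as it stands.
- The arm moves only by the tool arm_command, never from a script. Its arguments are lists of equal length, an entry for each row: "xyz": the shift along the world's x, y, z in m, a list of three; "rot": the turn, a rotation vector about the world's x, y, z in rad, a list of three. In form: {"xyz": [[tx, ty, tz], ...], "rot": [[ax, ay, az], ...]}. A call has 1 to 20 rows; each row is the pose to reach, as a shift and turn from the pose commanded when the call began; what a row does not reach only later rows make up. A row lasts 1/12 s, in which the tool goes at most 41.7 mm and 7.16 degrees, less where a joint would pass 70% of its speed; a pose out of reach is approached as far as the arm can. A call with a gripper value outside its range is refused whole. "grip" is the opening, from 0 (shut) to 1 (fully open), set as the call begins (left out, the last holds). The fingers move at their own pace and stop on an object; "squeeze" is the grip in N (left out, the last holds). Time passes only in rows, so rows that repeat a pose let the fingers close. It gives the time, the measured TCP pose, the force, the opening and the grip force at its end, in the units of the state.
- r.read_state(): the state, without advancing time (a new reading comes with each control period).
- r.camera(name): name is "side" or "top" or "wrist"; returns the picture (480x640x3 uint8, red, green, blue); there is no depth.
- r.camera_model(name): a dict with "fx", "fy", "cx", "cy" (pixels), "T" (4x4, takes a point from camera to world coordinates). Camera axes: x right, y up, looking along -z (the intrinsics and any distortion apply to the point x, -y, -z); pixel columns grow to the right and rows downward; lengths in m; the calibration is good to about 2 mm. The wrist camera is an equidistant fisheye: a pixel r from the principal point sees the ray r / f radians off the axis. A picture is of the moment at which its call begins: read the wrist's pose just before it. camera_model takes no time and is no camera call; for the wrist camera it gives the pose at the moment of the call.
- r.close_job(): hands the job in; it is judged then, once.
Trained networks look in the newest picture that a camera, given by its name, has taken for a name from the list of things; names that differ only in an ending like _2 or _b are one class to them, and where a whole thing is asked for, a point or a joint stands for the part that bears it (a point fixed in the world has none). Each returns a list of dicts, best first, with "conf" (0 to 1); they miss things now and then, are a little off and sometimes report something else, mostly with a low value. They report only what shows in the picture. A call takes as long as a camera call.
- r.look_for(label, camera): "at" ([x, y, z] in m, in the coordinates of the camera as it stood for that picture, good to about 4 mm: the middle of the surface that is visible of it).
- r.spot_point(label, camera): "at" ([x, y, z] in m, in the coordinates of the camera as it stood for that picture, good to about 4 mm: a listed point, or the origin of a listed thing).
The state is a dict: "time": time; "joint_positions": joint angles; "joint_vel": joint speeds; "joint_torque": joint torques, N m; "ee_pos": TCP position; "eef_rot": TCP orientation; "ft_force": force on the tool from outside, world axes, zero at the start; "torque": the same for the moment, N m; "width": finger opening in m; "grip_force": force on a finger pad.
Only numpy, scipy, OpenCV 4.12 (cv2) and the standard library are available. Lean on these libraries where they do the work, as an engineer would, in place of code of your own. Each camera call takes 0.05 s, during which the arm holds its last target. There are 200 camera calls.

## Working session

There is one attempt and no reset: what is moved stays moved. The work goes in short steps, Python scripts to look and compute and a tool call to move; the robot and the scene stay as the last step left them, time stands still between calls to the robot, and variables do not carry over. Pictures are saved under pics/ and viewed, at most 10 in all, crops included, and the job is handed in when it is done.

Besides the shell and the picture viewer there is one more tool, called after "Emit:" in YAML: its name, and indented under it one key for each argument. arm_command: Moves the arm, as the interface text tells. Its arguments: {"type":"object","properties":{"xyz":{"type":"array"},"rot":{"type":"array"},"grip":{"type":"number"},"squeeze":{"type":"number"}},"required":["xyz","rot"]}

```bash
mkdir -p pics; ls; cat > h.py <<'E'
import numpy as np,cv2
from bench import r
def w(cam,p):
    T=np.array(r.camera_model(cam)["T"]); return T[:3,:3]@np.array(p)+T[:3,3]
E
python3 - <<'E'
from h import *
for c in ["top","side"]:
    im=r.camera(c); cv2.imwrite(f"pics/{c}0.png",im[:,:,::-1])
    for l in ["cell_large","ring_large_top","ring_large_dot","mark_large","cell_small","vial","jar","amber"]:
        print(c,l,[(np.round(w(c,d["at"]),4).tolist(),round(d["conf"],2)) for d in r.spot_point(l,c)[:2]])
s=r.read_state();print(s["time"],s["ee_pos"],s["eef_rot"],s["ft_force"],s["width"])
E
```

```text
pics
top cell_large [([0.4546, 0.0832, -0.0009], 0.78), ([0.4145, 0.09, 0.0515], 0.48)]
top ring_large_top [([0.4557, 0.0811, 0.0555], 0.68)]
top ring_large_dot [([0.4184, 0.0897, 0.049], 0.79)]
top mark_large []
top cell_small [([0.4991, -0.3135, 0.002], 0.62)]
top vial [([0.3756, -0.1221, 0.0009], 0.52)]
top jar [([0.3128, -0.2951, -0.0017], 0.72)]
top amber [([0.4665, 0.2593, -0.0002], 0.58)]
side cell_large []
side ring_large_top [([0.4576, 0.083, 0.0505], 0.94), ([0.3126, -0.2898, -0.0008], 0.71)]
side ring_large_dot [([0.4222, 0.0898, 0.0576], 0.9)]
side mark_large [([0.3999, 0.0893, 0.0088], 0.85), ([0.4206, 0.0921, 0.0539], 0.69)]
side cell_small [([0.5015, -0.3108, 0.0008], 0.96)]
side vial []
side jar [([0.3115, -0.2915, -0.0007], 0.64)]
side amber [([0.4678, 0.2617, -0.0033], 0.78)]
0.9 [0.20652861 0.58992231 0.22262515] [1.67589026e-01 9.85856942e-01 9.02304096e-05 1.41673013e-05] [ 0.44346854 -0.15702675 -0.56337132] 0.08678694606904291
```

View pics/top0.png

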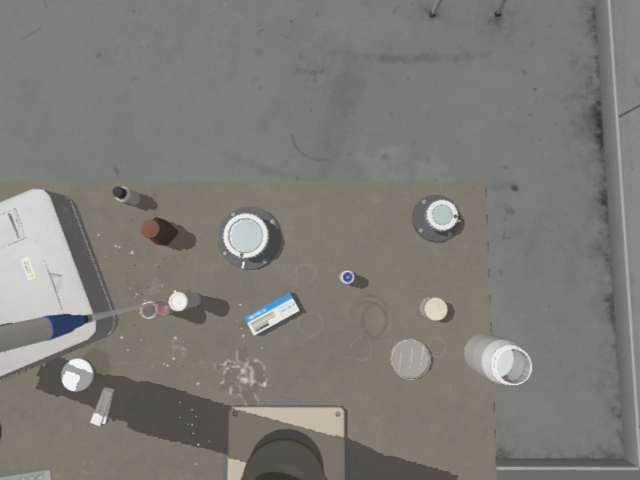

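View pics/side0.png

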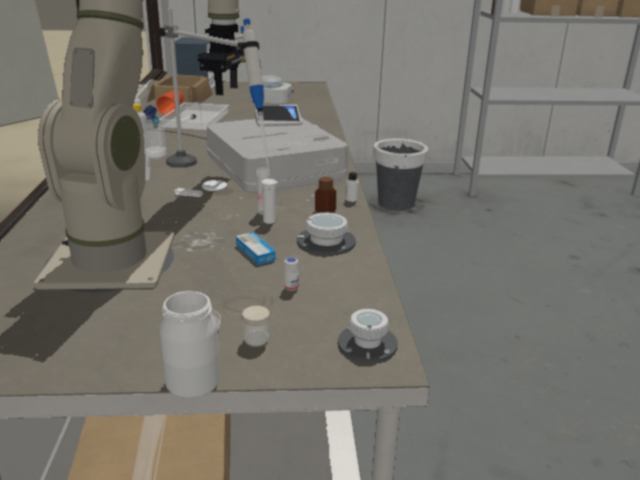

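The large cell is on the left (top picture 245,237), with its mark towards the robot at (242,265). A suspended pipette, near top (50–150, 310–330) and side (247,25)–(265,180), could block the arm's way. I'll locate it and the white bottle first.

```bash
python3 - <<'E'
from h import *
def ray(c,u,v):
    m=r.camera_model(c);T=np.array(m["T"]);d=T[:3,:3]@np.array([(u-m["cx"])/m["fx"],-(v-m["cy"])/m["fy"],-1]);return T[:3,3],d/np.linalg.norm(d)
def tri(t,s):
    a,d=ray("top",*t);b,e=ray("side",*s)
    k=np.linalg.lstsq(np.c_[d,-e],b-a,rcond=None)[0];p=a+k[0]*d;q=b+k[1]*e
    return np.round((p+q)/2,3),np.round(np.linalg.norm(p-q),3)
for c in("top","side"):print(c,ray(c,320,240)[0], r.camera_model(c).get("dist"),list(r.camera_model(c)))
for n,t,s in [("tip end",(150,310),(266,180)),("blue bottom",(90,319),(260,108)),("blue/white",(48,326),(257,85)),("bottle cap",(178,300),(268,183)),("bottle base",(197,301),(269,221)),("box",(272,313),(255,248)),("blackcap",(120,191),(352,177))]:
    print(n,*tri(t,s))
a,b=cv2.imread("pics/top0.png"),cv2.imread("pics/side0.png")
out=np.hstack([cv2.resize(a[170:400,0:300],(400,307),interpolation=2),cv2.resize(b[0:270,150:380],(400,470),interpolation=2)[:307] if 0 else cv2.resize(b[0:270,130:390],(319,307),interpolation=2)])
cv2.imwrite("pics/c1.png",out)
E
```

```text
top [ 0.36153706 -0.06052807  0.91464234] None ['fx', 'fy', 'cx', 'cy', 'T']
side [ 0.3538828  -1.15351779  0.60580843] None ['fx', 'fy', 'cx', 'cy', 'T']
tip end [0.316 0.251 0.085] 0.011
blue bottom [0.309 0.277 0.254] 0.002
blue/white [0.302 0.312 0.3  ] 0.001
bottle cap [0.329 0.195 0.098] 0.002
bottle base [0.327 0.185 0.006] 0.004
box [0.301 0.03  0.012] 0.0
blackcap [0.541 0.327 0.065] 0.002
```

View pics/c1.png

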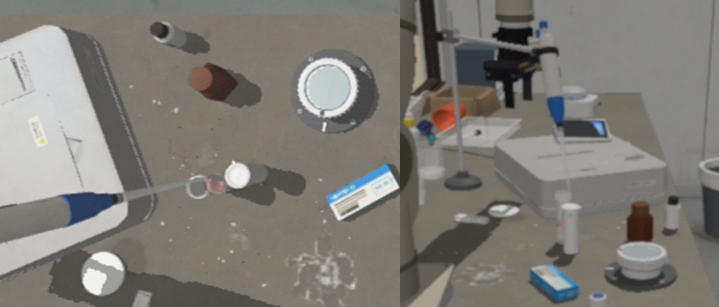

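```bash
python3 - <<'E'
from h import *
def ray(c,u,v):
    m=r.camera_model(c);T=np.array(m["T"]);d=T[:3,:3]@np.array([(u-m["cx"])/m["fx"],-(v-m["cy"])/m["fy"],-1]);return T[:3,3],d
def at(c,px,ax,val):
    a,d=ray(c,*px);return np.round(a+d*(val-a[ax])/d[ax],3)
p=at("side",(181,158),2,0.0);print("pole base",p)
print("pole at clamp",at("side",(172,32),1,p[1]),"pole at image top",at("side",(169,0),1,p[1]))
print("pipette top",at("side",(247,20),0,0.30), at("side",(247,20),1,0.33))
print("clamp by pipette",at("side",(240,42),1,0.33))
E
```

```text
pole base [0.053 0.673 0.   ]
pole at clamp [0.055 0.673 0.37 ] pole at image top [0.054 0.673 0.454]
pipette top [ 0.3   -0.033  0.483] [0.283 0.33  0.443]
clamp by pipette [0.265 0.33  0.394]
```

Emit:
arm_command:
  xyz:
    - [0.025, 0, 0.035]
    - [0.05, 0, 0.07]
    - [0.075, 0, 0.105]
    - [0.1, 0, 0.14]
    - [0.12, -0.005, 0.17]
    - [0.14, -0.01, 0.2]
    - [0.17, -0.035, 0.2]
    - [0.2, -0.06, 0.2]
    - [0.23, -0.085, 0.2]
    - [0.26, -0.11, 0.2]
    - [0.29, -0.138, 0.2]
    - [0.315, -0.165, 0.2]
    - [0.34, -0.19, 0.2]
    - [0.35, -0.228, 0.195]
    - [0.36, -0.265, 0.19]
    - [0.37, -0.302, 0.18]
    - [0.38, -0.34, 0.17]
    - [0.39, -0.377, 0.16]
    - [0.395, -0.414, 0.155]
    - [0.4, -0.45, 0.15]
  rot:
    - [0, 0, 0]
    - [0, 0, 0]
    - [0, 0, 0]
    - [0, 0, 0]
    - [0, 0, 0]
    - [0, 0, 0]
    - [0, 0, -0.1]
    - [0, 0, -0.2]
    - [0, 0, -0.3]
    - [0, 0, -0.4]
    - [0, 0, -0.5]
    - [0, 0, -0.6]
    - [0, 0, -0.7]
    - [0, 0, -0.8]
    - [0, 0, -0.9]
    - [0, 0, -1.0]
    - [0, 0, -1.1]
    - [0, 0, -1.2]
    - [0, 0, -1.3]
    - [0, 0, -1.4]
  grip: 0

```text
time: 2.57
ee_pos: [0.6065, 0.1378, 0.372]
eef_rot: [0.765, 0.644, -0.0, -0.0]
ft_force: [1.0, -0.3, -0.1]
width: 0.0005
grip_force: 0.0
```

Emit:
arm_command:
  xyz:
    - [-0.023, -0.017, -0.02]
    - [-0.046, -0.034, -0.04]
    - [-0.07, -0.051, -0.062]
    - [-0.094, -0.069, -0.085]
    - [-0.118, -0.087, -0.107]
    - [-0.14, -0.104, -0.128]
    - [-0.163, -0.121, -0.15]
    - [-0.187, -0.138, -0.17]
    - [-0.187, -0.138, -0.17]
  rot:
    - [0, 0, -0.07]
    - [0, 0, -0.14]
    - [0, 0, -0.21]
    - [0, 0, -0.28]
    - [0, 0, -0.35]
    - [0, 0, -0.42]
    - [0, 0, -0.48]
    - [0, 0, -0.532]
    - [0, 0, -0.532]

```text
time: 3.32
ee_pos: [0.4136, -0.0013, 0.1983]
eef_rot: [0.908, 0.42, -0.004, -0.001]
ft_force: [0.2, -0.3, -0.3]
width: 0.0005
grip_force: 0.0
```

```bash
python3 - <<'E'
from h import *
M=r.camera_model("wrist");T=np.array(M["T"]);im=r.camera("wrist"); cv2.imwrite("pics/w0.png",im[:,:,::-1])
np.set_printoptions(precision=4,suppress=True);print(M)
for l in ["cell_large","ring_large_top","ring_large_dot","mark_large","vial"]:
    print(l,[(T[:3,:3]@d["at"]+T[:3,3],round(d["conf"],2)) for d in r.spot_point(l,"wrist")[:2]])
s=r.read_state();print(s["joint_positions"],s["ee_pos"],s["ft_force"])
E
```

```text
{'fx': 371.64829954431775, 'fy': 371.64829954431775, 'cx': 321.61583972387535, 'cy': 240.86315503342928, 'T': array([[ 0.7619,  0.616 ,  0.1999,  0.4681],
       [-0.6476,  0.7274,  0.227 ,  0.0617],
       [-0.0056, -0.3024,  0.9532,  0.3596],
       [ 0.    ,  0.    ,  0.    ,  1.    ]])}
cell_large [(array([0.4592, 0.0764, 0.0018]), 0.81)]
ring_large_top []
ring_large_dot [(array([0.4174, 0.09  , 0.0547]), 0.63)]
mark_large [(array([0.3969, 0.0954, 0.0099]), 0.92)]
vial []
[-0.5843 -0.1518  0.4332  2.0094  0.0668  1.2691 -0.8723] [0.4207 0.0025 0.2035] [0.5142 0.057  0.2899]
```

View pics/w0.png

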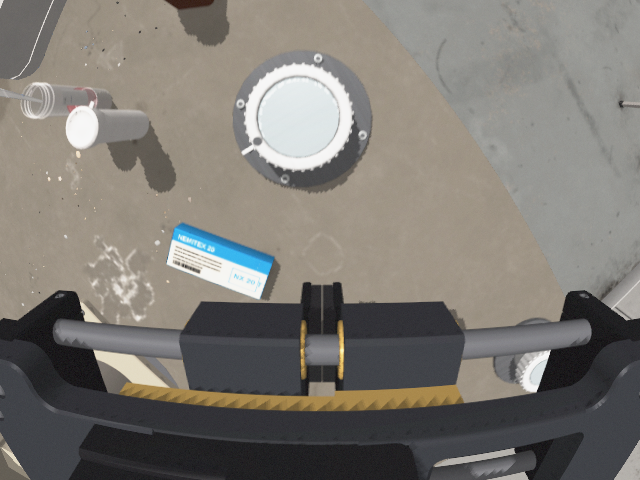

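Shot from the wrist, the ring is at (300,118), its dot at (257,141) and the mark at (250,149). Next I'll fit the axis from the circle edges.

```bash
cat >> h.py <<'E'
def wproj(M,P):
    T=np.array(M["T"]);q=(np.atleast_2d(P)-T[:3,3])@T[:3,:3];q=q*[1,-1,-1]
    rr=np.hypot(q[:,0],q[:,1]);th=np.arctan2(rr,q[:,2]);k=M["fx"]*th/rr
    return np.c_[M["cx"]+k*q[:,0],M["cy"]+k*q[:,1]]
def wunproj(M,uv,z):
    T=np.array(M["T"]);d=np.array(uv,float)-[M["cx"],M["cy"]];rr=np.hypot(*d);th=rr/M["fx"]
    ray=T[:3,:3]@np.array([np.sin(th)*d[0]/rr,-np.sin(th)*d[1]/rr,-np.cos(th)])
    return T[:3,3]+ray*(z-T[2,3])/ray[2]
def circ(c,R,z):
    a=np.linspace(0,2*np.pi,120);return np.c_[c[0]+R*np.cos(a),c[1]+R*np.sin(a),0*a+z]
E
python3 - <<'E'
from h import *
np.set_printoptions(precision=4,suppress=True)
M=r.camera_model("wrist");im=cv2.imread("pics/w0.png")
# glass: bluish low-sat region inside the ring; fit by silhouette of bright ring instead
c=[]
for pts,z in [([(258,118),(341,118)],.051),([(299,76),(300,158)],.051),([(234,118),(372,120)],.008),([(303,50),(303,190)],.008)]:
    P=[wunproj(M,p,z) for p in pts];print((P[0]+P[1])/2,np.linalg.norm(P[0]-P[1]))
print("dot",wunproj(M,(257,141),.052),"mark",wunproj(M,(250,149),.01))
C=(0.458,0.081)
for R,z,col in [(.066,.008,(0,0,255)),(.046,.048,(0,255,0)),(.0335,.051,(255,0,0))]:
    cv2.polylines(im,[np.int32(wproj(M,circ(C,R,z)))],True,col,1)
cv2.imwrite("pics/o0.png",cv2.resize(im[30:210,200:400],(660,594),interpolation=2))
E
```

```text
[0.4657 0.0851 0.051 ] 0.0694791911881437
[0.4662 0.0855 0.051 ] 0.06981220209526487
[0.4669 0.0858 0.008 ] 0.13218141028300176
[0.4658 0.084  0.008 ] 0.1364335101322362
dot [0.426  0.0934 0.052 ] mark [0.4094 0.0959 0.01  ]
```

View pics/o0.png

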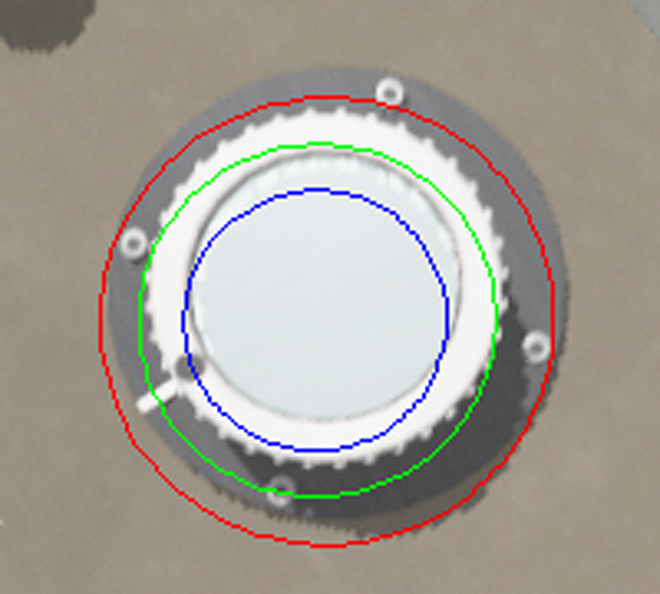

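```bash
python3 - <<'E'
from h import *
np.set_printoptions(precision=4,suppress=True)
M=r.camera_model("wrist");im=r.camera("wrist")[:,:,::-1].copy();cv2.imwrite("pics/w1.png",im)
g=im.astype(int)
# ring = very bright low-saturation blob near predicted place
C=np.array((.458,.082));
u0=wproj(M,[[*C,.05]])[0];print(u0)
m=((g.min(2)>200)*255).astype(np.uint8)
n,l,st,ce=cv2.connectedComponentsWithStats(m)
i=min(range(1,n),key=lambda i:np.hypot(*(ce[i]-u0))+ (0 if st[i,4]>800 else 1e4));print(st[i],ce[i])
cn=cv2.findContours((l==i).astype(np.uint8),cv2.RETR_CCOMP,cv2.CHAIN_APPROX_NONE)[0]
for k in cn:
    if len(k)<100: continue
    k=k[:,0]
    for z in(.0485,.052):
        P=np.array([wunproj(M,p,z)[:2] for p in k]);A=np.c_[2*P,np.ones(len(P))]
        # robust circle fit
        from scipy.optimize import least_squares
        s=least_squares(lambda x:np.hypot(*(P-x[:2]).T)-x[2],[*C,.04],loss="soft_l1",f_scale=.001).x;print(len(k),z,s)
E
```

```text
[294.7303 126.2482]
[ 239   75  110  105 8018] [294.6131 127.7862]
654 0.0485 [0.4564 0.0771 0.0402]
654 0.052 [0.4566 0.077  0.0398]
```

```bash
python3 - <<'E'
from h import *
M=r.camera_model("wrist");im=cv2.imread("pics/w1.png")
C=(0.458,0.081)
im2=cv2.resize(im[50:230,200:400],(660,594),interpolation=2)
for R,z,col in [(.066,.008,(0,0,255)),(.046,.048,(0,255,0)),(.0335,.051,(255,0,0))]:
    cv2.polylines(im2,[np.int32((wproj(M,circ(C,R,z))-[200,50])*3.3)],True,col,1)
cv2.imwrite("pics/o1.png",im2)
E
```

```text
(no output)
```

View pics/o1.png

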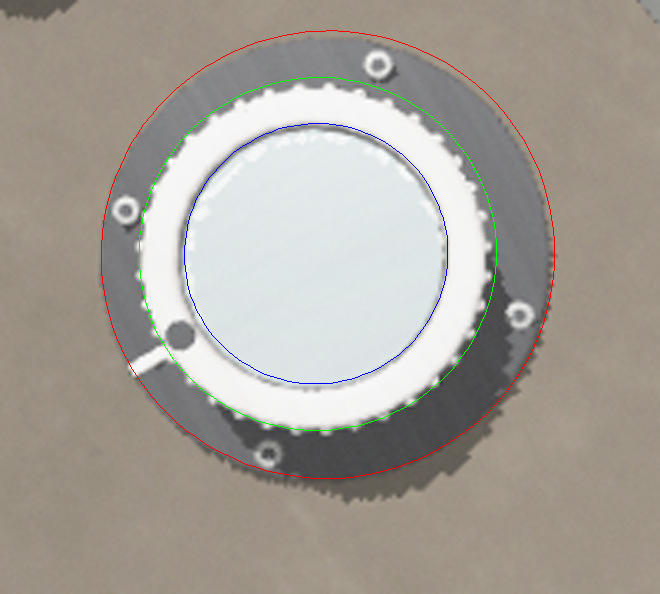

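Emit:
arm_command:
  xyz:
    - [-0.002, 0.005, -0.035]
    - [-0.005, 0.01, -0.07]
    - [-0.008, 0.016, -0.105]
    - [-0.01, 0.02, -0.14]
    - [-0.0105, 0.0217, -0.1666]
    - [-0.006, 0.027, -0.1666]
    - [-0.002, 0.0316, -0.1666]
    - [0.0011, 0.0354, -0.1666]
    - [0.0011, 0.0354, -0.1666]
  rot:
    - [0, 0, 0]
    - [0, 0, 0]
    - [0, 0, 0]
    - [0, 0, 0]
    - [0, 0, 0]
    - [0, 0, 0]
    - [0, 0, 0]
    - [0, 0, 0]
    - [0, 0, 0]

```text
time: 4.42
ee_pos: [0.4209, 0.0371, 0.0372]
eef_rot: [0.906, 0.423, -0.001, 0.0]
ft_force: [-5.4, -4.5, 0.1]
width: 0.0003
grip_force: 3.3
```

```bash
cat >> h.py <<'E'
def arc(p0,p1,n,r0,r1,C=(.4573,.081),C0=None):
    f=lambda p,rr,c:np.array(c)+rr*np.array([np.cos(p),np.sin(p)])
    b=f(p0,r0,C0 or C);x=[];ro=[]
    for i in range(1,n+1):
        p=p0+(p1-p0)*i/n;q=f(p,r0+(r1-r0)*min(1,i/4),C)-b;x.append([round(float(q[0]),4),round(float(q[1]),4),0]);ro.append([0,0,round(p-p0,4)])
    print(x);print(ro)
E
python3 -c "
from h import *
arc(-2.274,-1.674,10,.057,.057)"
```

```text
[[0.0027, -0.0021, 0], [0.0055, -0.0041, 0], [0.0084, -0.0059, 0], [0.0114, -0.0075, 0], [0.0145, -0.009, 0], [0.0177, -0.0102, 0], [0.0209, -0.0113, 0], [0.0242, -0.0121, 0], [0.0276, -0.0128, 0], [0.031, -0.0132, 0]]
[[0, 0, 0.06], [0, 0, 0.12], [0, 0, 0.18], [0, 0, 0.24], [0, 0, 0.3], [0, 0, 0.36], [0, 0, 0.42], [0, 0, 0.48], [0, 0, 0.54], [0, 0, 0.6]]
```

Emit:
arm_command:
  xyz:
    - [0.0027, -0.0021, 0]
    - [0.0055, -0.0041, 0]
    - [0.0084, -0.0059, 0]
    - [0.0114, -0.0075, 0]
    - [0.0145, -0.009, 0]
    - [0.0177, -0.0102, 0]
    - [0.0209, -0.0113, 0]
    - [0.0242, -0.0121, 0]
    - [0.0276, -0.0128, 0]
    - [0.031, -0.0132, 0]
  rot:
    - [0, 0, 0.06]
    - [0, 0, 0.12]
    - [0, 0, 0.18]
    - [0, 0, 0.24]
    - [0, 0, 0.3]
    - [0, 0, 0.36]
    - [0, 0, 0.42]
    - [0, 0, 0.48]
    - [0, 0, 0.54]
    - [0, 0, 0.6]

```text
time: 5.25
ee_pos: [0.4533, 0.0242, 0.038]
eef_rot: [0.74, 0.673, 0.001, 0.001]
ft_force: [-1.1, -2.0, -1.5]
width: 0.0005
grip_force: 1.2
```

```bash
cat >> h.py <<'E'
MK=np.radians(169.3)
def chk(cam="wrist",C=(.4573,.081),save=None):
    s=r.read_state();M=r.camera_model(cam);T=np.array(M["T"]);im=r.camera(cam)
    if save: cv2.imwrite(save,im[:,:,::-1])
    d=np.array(s["ee_pos"][:2])-C;f=np.array(s["ft_force"]);rho=np.hypot(*d);u=d/rho
    print("t",s["time"],"rho",round(rho,4),"phi",round(float(np.arctan2(d[1],d[0])),3),"Fr",round(f[:2]@u,1),"Ft",round(f[0]*-u[1]+f[1]*u[0],1),"Fz",round(f[2],1),"q",np.round(s["joint_positions"],2))
    for q in r.spot_point("ring_large_dot",cam)[:2]:
        p=T[:3,:3]@q["at"]+T[:3,3];e=p[:2]-C
        print(" dot",np.round(p,3),"R",round(np.hypot(*e),4),"ang",round(float((np.arctan2(e[1],e[0])-MK)%(2*np.pi)),3),"conf",round(q["conf"],2))
E
python3 -c "
from h import *
chk(save='pics/w2.png');chk('top')"
```

```text
t 5.25 rho 0.057 phi -1.641 Fr 2.1 Ft -0.9 Fz -1.5 q [-0.53  0.16  0.4   2.12 -0.08  0.88 -0.17]
 dot [0.419 0.067 0.054] R 0.0404 ang 0.543 conf 0.63
t 5.35 rho 0.057 phi -1.635 Fr 2.9 Ft -0.7 Fz 0.6 q [-0.53  0.16  0.4   2.12 -0.08  0.88 -0.18]
```

```bash
python3 -c "
from h import *
arc(-1.674,0.126,20,.057,.0562)"
```

```text
[[0.0051, -0.0001, 0], [0.0102, 0.0003, 0], [0.0152, 0.0011, 0], [0.0201, 0.0023, 0], [0.025, 0.0038, 0], [0.0296, 0.0058, 0], [0.0341, 0.0081, 0], [0.0384, 0.0109, 0], [0.0424, 0.014, 0], [0.0461, 0.0174, 0], [0.0494, 0.0212, 0], [0.0524, 0.0252, 0], [0.0551, 0.0296, 0], [0.0573, 0.0341, 0], [0.0591, 0.0388, 0], [0.0605, 0.0437, 0], [0.0615, 0.0486, 0], [0.062, 0.0537, 0], [0.062, 0.0587, 0], [0.0616, 0.0638, 0]]
[[0, 0, 0.09], [0, 0, 0.18], [0, 0, 0.27], [0, 0, 0.36], [0, 0, 0.45], [0, 0, 0.54], [0, 0, 0.63], [0, 0, 0.72], [0, 0, 0.81], [0, 0, 0.9], [0, 0, 0.99], [0, 0, 1.08], [0, 0, 1.17], [0, 0, 1.26], [0, 0, 1.35], [0, 0, 1.44], [0, 0, 1.53], [0, 0, 1.62], [0, 0, 1.71], [0, 0, 1.8]]
```

Emit:
arm_command:
  xyz:
    - [0.0051, -0.0001, 0]
    - [0.0102, 0.0003, 0]
    - [0.0152, 0.0011, 0]
    - [0.0201, 0.0023, 0]
    - [0.025, 0.0038, 0]
    - [0.0296, 0.0058, 0]
    - [0.0341, 0.0081, 0]
    - [0.0384, 0.0109, 0]
    - [0.0424, 0.014, 0]
    - [0.0461, 0.0174, 0]
    - [0.0494, 0.0212, 0]
    - [0.0524, 0.0252, 0]
    - [0.0551, 0.0296, 0]
    - [0.0573, 0.0341, 0]
    - [0.0591, 0.0388, 0]
    - [0.0605, 0.0437, 0]
    - [0.0615, 0.0486, 0]
    - [0.062, 0.0537, 0]
    - [0.062, 0.0587, 0]
    - [0.0616, 0.0638, 0]
  rot:
    - [0, 0, 0.09]
    - [0, 0, 0.18]
    - [0, 0, 0.27]
    - [0, 0, 0.36]
    - [0, 0, 0.45]
    - [0, 0, 0.54]
    - [0, 0, 0.63]
    - [0, 0, 0.72]
    - [0, 0, 0.81]
    - [0, 0, 0.9]
    - [0, 0, 0.99]
    - [0, 0, 1.08]
    - [0, 0, 1.17]
    - [0, 0, 1.26]
    - [0, 0, 1.35]
    - [0, 0, 1.44]
    - [0, 0, 1.53]
    - [0, 0, 1.62]
    - [0, 0, 1.71]
    - [0, 0, 1.8]

```text
time: 7.12
ee_pos: [0.514, 0.089, 0.0371]
eef_rot: [-0.067, 0.998, 0.0, 0.001]
ft_force: [-0.0, -0.3, -0.5]
width: 0.0005
grip_force: 0.0
```

```bash
python3 -c "
from h import *
chk();chk('top');arc(.126,.906,9,.0562,.0562)"
```

```text
t 7.1167 rho 0.0573 phi 0.141 Fr -0.1 Ft -0.3 Fz -0.5 q [-0.37  0.29  0.12  1.94 -0.04  0.91  1.48]
 dot [0.432 0.048 0.053] R 0.0414 ang 1.101 conf 0.56
t 7.2167 rho 0.0571 phi 0.151 Fr 0.6 Ft -0.2 Fz 0.4 q [-0.37  0.29  0.12  1.94 -0.05  0.91  1.48]
 dot [0.432 0.049 0.05 ] R 0.0411 ang 1.084 conf 0.59
[[-0.0008, 0.0048, 0], [-0.0021, 0.0095, 0], [-0.0037, 0.0141, 0], [-0.0057, 0.0185, 0], [-0.0081, 0.0228, 0], [-0.0109, 0.0268, 0], [-0.014, 0.0305, 0], [-0.0174, 0.034, 0], [-0.0211, 0.0372, 0]]
[[0, 0, 0.0867], [0, 0, 0.1733], [0, 0, 0.26], [0, 0, 0.3467], [0, 0, 0.4333], [0, 0, 0.52], [0, 0, 0.6067], [0, 0, 0.6933], [0, 0, 0.78]]
```

```bash
python3 -c "
from h import *
arc(.126,.876,10,.0562,.0555,(.4563,.0808),(.4573,.081))"
```

```text
[[-0.0019, 0.0039, 0], [-0.003, 0.008, 0], [-0.0045, 0.0119, 0], [-0.0062, 0.0157, 0], [-0.0081, 0.0194, 0], [-0.0102, 0.023, 0], [-0.0126, 0.0264, 0], [-0.0152, 0.0296, 0], [-0.0181, 0.0326, 0], [-0.0212, 0.0354, 0]]
[[0, 0, 0.075], [0, 0, 0.15], [0, 0, 0.225], [0, 0, 0.3], [0, 0, 0.375], [0, 0, 0.45], [0, 0, 0.525], [0, 0, 0.6], [0, 0, 0.675], [0, 0, 0.75]]
```

Emit:
arm_command:
  xyz:
    - [-0.0019, 0.0039, 0]
    - [-0.003, 0.008, 0]
    - [-0.0045, 0.0119, 0]
    - [-0.0062, 0.0157, 0]
    - [-0.0081, 0.0194, 0]
    - [-0.0102, 0.023, 0]
    - [-0.0126, 0.0264, 0]
    - [-0.0152, 0.0296, 0]
    - [-0.0181, 0.0326, 0]
    - [-0.0212, 0.0354, 0]
  rot:
    - [0, 0, 0.075]
    - [0, 0, 0.15]
    - [0, 0, 0.225]
    - [0, 0, 0.3]
    - [0, 0, 0.375]
    - [0, 0, 0.45]
    - [0, 0, 0.525]
    - [0, 0, 0.6]
    - [0, 0, 0.675]
    - [0, 0, 0.75]

```text
time: 8.15
ee_pos: [0.493, 0.1237, 0.0367]
eef_rot: [-0.426, 0.905, -0.0, 0.001]
ft_force: [2.7, 1.2, -0.1]
width: 0.0005
grip_force: 1.3
```

```bash
python3 -c "
from h import *
chk();print(r.camera_model('wrist')['T'])"
```

```text
t 8.15 rho 0.0557 phi 0.875 Fr 2.6 Ft -1.3 Fz -0.1 q [-0.32  0.27 -0.01  1.96  0.    0.9   2.11]
 dot [0.459 0.042 0.055] R 0.0392 ang 1.79 conf 0.87
[[-7.70692494e-01 -6.08117336e-01 -1.90332302e-01  4.40275015e-01]
 [ 6.37207198e-01 -7.35630087e-01 -2.29815930e-01  6.11631706e-02]
 [-2.59116322e-04 -2.98398525e-01  9.54441330e-01  1.98280256e-01]
 [ 0.00000000e+00  0.00000000e+00  0.00000000e+00  1.00000000e+00]]
```

```bash
cat >> h.py <<'E'
C2=(.456,.0804)
def path(p0,r0,seq,C=C2):
    f=lambda p,rr:np.array(C)+rr*np.array([np.cos(p),np.sin(p)])
    x=[];ro=[]
    for p,rr in seq:
        q=f(p,rr)-f(p0,r0);x.append([round(float(q[0]),4),round(float(q[1]),4),0]);ro.append([0,0,round(float(p-p0),3)])
    print(len(x));print(x);print(ro)
E
python3 -c "
from h import *
path(.8765,.056,[(.8765,.064),(.8765,.07)]+[(.8765-.12*i,.07) for i in range(1,19)])
p=.8765-2.16
path(p,.07,[(p-.113*i,.07) for i in range(1,10)]+[(-2.3,.063),(-2.3,.0575),(-2.3,.0556)]+[(-2.3+.08*i,.0556) for i in range(1,9)])
path(-1.66,.0556,[(-1.66+.09*i,.0556) for i in range(1,21)])
"
```

```text
20
[[0.0051, 0.0061, 0], [0.009, 0.0108, 0], [0.0151, 0.005, 0], [0.0205, -0.0014, 0], [0.025, -0.0085, 0], [0.0287, -0.016, 0], [0.0315, -0.0239, 0], [0.0333, -0.0321, 0], [0.0341, -0.0405, 0], [0.0339, -0.0489, 0], [0.0327, -0.0572, 0], [0.0305, -0.0653, 0], [0.0274, -0.0731, 0], [0.0233, -0.0804, 0], [0.0184, -0.0872, 0], [0.0128, -0.0934, 0], [0.0064, -0.0989, 0], [-0.0006, -0.1035, 0], [-0.0081, -0.1073, 0], [-0.016, -0.1102, 0]]
[[0, 0, 0.0], [0, 0, 0.0], [0, 0, -0.12], [0, 0, -0.24], [0, 0, -0.36], [0, 0, -0.48], [0, 0, -0.6], [0, 0, -0.72], [0, 0, -0.84], [0, 0, -0.96], [0, 0, -1.08], [0, 0, -1.2], [0, 0, -1.32], [0, 0, -1.44], [0, 0, -1.56], [0, 0, -1.68], [0, 0, -1.8], [0, 0, -1.92], [0, 0, -2.04], [0, 0, -2.16]]
20
[[-0.0077, -0.0018, 0], [-0.0155, -0.0027, 0], [-0.0235, -0.0028, 0], [-0.0313, -0.0019, 0], [-0.039, -0.0002, 0], [-0.0465, 0.0024, 0], [-0.0536, 0.0058, 0], [-0.0603, 0.01, 0], [-0.0665, 0.015, 0], [-0.0618, 0.0202, 0], [-0.0581, 0.0243, 0], [-0.0569, 0.0257, 0], [-0.0534, 0.0228, 0], [-0.0498, 0.0203, 0], [-0.046, 0.0181, 0], [-0.042, 0.0161, 0], [-0.0378, 0.
[... 390 characters left out ...]
.376]]
20
[[0.005, -0.0002, 0], [0.01, 0.0, 0], [0.015, 0.0007, 0], [0.0198, 0.0018, 0], [0.0246, 0.0034, 0], [0.0292, 0.0053, 0], [0.0336, 0.0077, 0], [0.0377, 0.0105, 0], [0.0416, 0.0136, 0], [0.0453, 0.0171, 0], [0.0485, 0.0209, 0], [0.0515, 0.0249, 0], [0.054, 0.0292, 0], [0.0562, 0.0337, 0], [0.0579, 0.0384, 0], [0.0592, 0.0432, 0], [0.0601, 0.0482, 0], [0.0605, 0.0532, 0], [0.0605, 0.0582, 0], [0.06, 0.0631, 0]]
[[0, 0, 0.09], [0, 0, 0.18], [0, 0, 0.27], [0, 0, 0.36], [0, 0, 0.45], [0, 0, 0.54], [0, 0, 0.63], [0, 0, 0.72], [0, 0, 0.81], [0, 0, 0.9], [0, 0, 0.99], [0, 0, 1.08], [0, 0, 1.17], [0, 0, 1.26], [0, 0, 1.35], [0, 0, 1.44], [0, 0, 1.53], [0, 0, 1.62], [0, 0, 1.71], [0, 0, 1.8]]
```

Emit:
arm_command:
  xyz:
    - [0.0051, 0.0061, 0]
    - [0.009, 0.0108, 0]
    - [0.0151, 0.005, 0]
    - [0.0205, -0.0014, 0]
    - [0.025, -0.0085, 0]
    - [0.0287, -0.016, 0]
    - [0.0315, -0.0239, 0]
    - [0.0333, -0.0321, 0]
    - [0.0341, -0.0405, 0]
    - [0.0339, -0.0489, 0]
    - [0.0327, -0.0572, 0]
    - [0.0305, -0.0653, 0]
    - [0.0274, -0.0731, 0]
    - [0.0233, -0.0804, 0]
    - [0.0184, -0.0872, 0]
    - [0.0128, -0.0934, 0]
    - [0.0064, -0.0989, 0]
    - [-0.0006, -0.1035, 0]
    - [-0.0081, -0.1073, 0]
    - [-0.016, -0.1102, 0]
  rot:
    - [0, 0, 0.0]
    - [0, 0, 0.0]
    - [0, 0, -0.12]
    - [0, 0, -0.24]
    - [0, 0, -0.36]
    - [0, 0, -0.48]
    - [0, 0, -0.6]
    - [0, 0, -0.72]
    - [0, 0, -0.84]
    - [0, 0, -0.96]
    - [0, 0, -1.08]
    - [0, 0, -1.2]
    - [0, 0, -1.32]
    - [0, 0, -1.44]
    - [0, 0, -1.56]
    - [0, 0, -1.68]
    - [0, 0, -1.8]
    - [0, 0, -1.92]
    - [0, 0, -2.04]
    - [0, 0, -2.16]

```text
time: 9.92
ee_pos: [0.4762, 0.0127, 0.036]
eef_rot: [0.6, 0.8, -0.0, 0.0]
ft_force: [0.8, -1.1, 0.7]
width: 0.0005
grip_force: 0.0
```

Emit:
arm_command:
  xyz:
    - [-0.0077, -0.0018, 0]
    - [-0.0155, -0.0027, 0]
    - [-0.0235, -0.0028, 0]
    - [-0.0313, -0.0019, 0]
    - [-0.039, -0.0002, 0]
    - [-0.0465, 0.0024, 0]
    - [-0.0536, 0.0058, 0]
    - [-0.0603, 0.01, 0]
    - [-0.0665, 0.015, 0]
    - [-0.0618, 0.0202, 0]
    - [-0.0581, 0.0243, 0]
    - [-0.0569, 0.0257, 0]
    - [-0.0534, 0.0228, 0]
    - [-0.0498, 0.0203, 0]
    - [-0.046, 0.0181, 0]
    - [-0.042, 0.0161, 0]
    - [-0.0378, 0.0145, 0]
    - [-0.0335, 0.0132, 0]
    - [-0.0292, 0.0123, 0]
    - [-0.0248, 0.0118, 0]
  rot:
    - [0, 0, -0.113]
    - [0, 0, -0.226]
    - [0, 0, -0.339]
    - [0, 0, -0.452]
    - [0, 0, -0.565]
    - [0, 0, -0.678]
    - [0, 0, -0.791]
    - [0, 0, -0.904]
    - [0, 0, -1.017]
    - [0, 0, -1.016]
    - [0, 0, -1.016]
    - [0, 0, -1.016]
    - [0, 0, -0.936]
    - [0, 0, -0.856]
    - [0, 0, -0.776]
    - [0, 0, -0.696]
    - [0, 0, -0.616]
    - [0, 0, -0.536]
    - [0, 0, -0.456]
    - [0, 0, -0.376]

```text
time: 11.58
ee_pos: [0.4521, 0.0245, 0.0358]
eef_rot: [0.734, 0.679, -0.0, 0.0]
ft_force: [-0.3, -1.2, 0.9]
width: 0.0005
grip_force: 0.7
```

```bash
sed -i 's/C=(.4573,.081),save/C=(.457,.0804),save/' h.py; python3 -c "
from h import *
chk();chk('top')"
```

```text
t 11.5833 rho 0.0562 phi -1.659 Fr 1.3 Ft -0.2 Fz 0.9 q [-0.55  0.17  0.42  2.12 -0.09  0.87 -0.15]
 dot [0.479 0.049 0.053] R 0.0384 ang 2.383 conf 0.98
t 11.6833 rho 0.0561 phi -1.651 Fr 1.1 Ft 0.2 Fz -0.8 q [-0.55  0.17  0.42  2.12 -0.09  0.87 -0.16]
```

```bash
python3 -c "
from h import *
path(-1.66,.0556,[(-1.66+.09*i,.055) for i in range(1,21)])
path(.14,.055,[(.14+.08*i,.055) for i in range(1,13)])
"
```

```text
20
[[0.005, 0.0004, 0], [0.0099, 0.0006, 0], [0.0148, 0.0013, 0], [0.0197, 0.0024, 0], [0.0244, 0.0039, 0], [0.0289, 0.0059, 0], [0.0333, 0.0082, 0], [0.0374, 0.011, 0], [0.0413, 0.0141, 0], [0.0448, 0.0175, 0], [0.0481, 0.0212, 0], [0.051, 0.0252, 0], [0.0535, 0.0295, 0], [0.0556, 0.034, 0], [0.0573, 0.0386, 0], [0.0586, 0.0434, 0], [0.0595, 0.0482, 0], [0.0599, 0.0532, 0], [0.0599, 0.0581, 0], [0.0594, 0.0631, 0]]
[[0, 0, 0.09], [0, 0, 0.18], [0, 0, 0.27], [0, 0, 0.36], [0, 0, 0.45], [0, 0, 0.54], [0, 0, 0.63], [0, 0, 0.72], [0, 0, 0.81], [0, 0, 0.9], [0, 0, 0.99], [0, 0, 1.08], [0, 0, 1.17], [0, 0, 1.26], [0, 0, 1.35], [0, 0, 1.44], [0, 0, 1.53], [0, 0, 1.62], [0, 0, 1.71], [0, 0, 1.8]]
12
[[-0.0008, 0.0043, 0], [-0.0019, 0.0086, 0], [-0.0034, 0.0127, 0], [-0.0052, 0.0167, 0], [-0.0073, 0.0206, 0], [-0.0097, 0.0243, 0], [-0.0124, 0.0278, 0], [-0.0154, 0.031, 0], [-0.0186, 0.034, 0], [-0.022, 0.0367, 0], [-0.0257, 0.0392, 0], [-0.0295, 0.0413, 0]]
[[0, 0, 0.08], [0, 0, 0.16], [0, 0, 0.24], [0, 0, 0.32], [0, 0, 0.4], [0, 0, 0.48], [0, 0, 0.56], [0, 0, 0.64], [0, 0, 0.72], [0, 0, 0.8], [0, 0, 0.88], [0, 0, 0.96]]
```

Emit:
arm_command:
  xyz:
    - [0.005, 0.0004, 0]
    - [0.0099, 0.0006, 0]
    - [0.0148, 0.0013, 0]
    - [0.0197, 0.0024, 0]
    - [0.0244, 0.0039, 0]
    - [0.0289, 0.0059, 0]
    - [0.0333, 0.0082, 0]
    - [0.0374, 0.011, 0]
    - [0.0413, 0.0141, 0]
    - [0.0448, 0.0175, 0]
    - [0.0481, 0.0212, 0]
    - [0.051, 0.0252, 0]
    - [0.0535, 0.0295, 0]
    - [0.0556, 0.034, 0]
    - [0.0573, 0.0386, 0]
    - [0.0586, 0.0434, 0]
    - [0.0595, 0.0482, 0]
    - [0.0599, 0.0532, 0]
    - [0.0599, 0.0581, 0]
    - [0.0594, 0.0631, 0]
  rot:
    - [0, 0, 0.09]
    - [0, 0, 0.18]
    - [0, 0, 0.27]
    - [0, 0, 0.36]
    - [0, 0, 0.45]
    - [0, 0, 0.54]
    - [0, 0, 0.63]
    - [0, 0, 0.72]
    - [0, 0, 0.81]
    - [0, 0, 0.9]
    - [0, 0, 0.99]
    - [0, 0, 1.08]
    - [0, 0, 1.17]
    - [0, 0, 1.26]
    - [0, 0, 1.35]
    - [0, 0, 1.44]
    - [0, 0, 1.53]
    - [0, 0, 1.62]
    - [0, 0, 1.71]
    - [0, 0, 1.8]

```text
time: 13.45
ee_pos: [0.5122, 0.0886, 0.0365]
eef_rot: [-0.074, 0.997, 0.0, 0.002]
ft_force: [4.6, -1.2, -0.7]
width: 0.0002
grip_force: 2.2
```

```bash
python3 -c "
from h import *
chk();chk('top')"
```

```text
t 13.45 rho 0.0558 phi 0.147 Fr 4.4 Ft -1.8 Fz -0.7 q [-0.38  0.29  0.14  1.94 -0.05  0.91  1.5 ]
t 13.55 rho 0.0557 phi 0.162 Fr 6.0 Ft 1.5 Fz -0.2 q [-0.38  0.29  0.14  1.94 -0.05  0.91  1.5 ]
```

Emit:
arm_command:
  xyz:
    - [-0.0008, 0.0043, 0]
    - [-0.0019, 0.0086, 0]
    - [-0.0034, 0.0127, 0]
    - [-0.0052, 0.0167, 0]
    - [-0.0073, 0.0206, 0]
    - [-0.0097, 0.0243, 0]
    - [-0.0124, 0.0278, 0]
    - [-0.0154, 0.031, 0]
    - [-0.0186, 0.034, 0]
    - [-0.022, 0.0367, 0]
    - [-0.0257, 0.0392, 0]
    - [-0.0295, 0.0413, 0]
  rot:
    - [0, 0, 0.08]
    - [0, 0, 0.16]
    - [0, 0, 0.24]
    - [0, 0, 0.32]
    - [0, 0, 0.4]
    - [0, 0, 0.48]
    - [0, 0, 0.56]
    - [0, 0, 0.64]
    - [0, 0, 0.72]
    - [0, 0, 0.8]
    - [0, 0, 0.88]
    - [0, 0, 0.96]

```text
time: 14.65
ee_pos: [0.4819, 0.1309, 0.0366]
eef_rot: [-0.525, 0.851, 0.0, 0.001]
ft_force: [3.0, 5.5, 0.1]
width: 0.0
grip_force: 2.8
```

```bash
python3 -c "
from h import *
chk();chk('top')
p=1.1
path(p,.055,[(p,.062),(p,.07)]+[(p-.12*i,.07) for i in range(1,19)])
p=1.1-2.16
path(p,.07,[(p-.124*i,.07) for i in range(1,11)]+[(-2.3,.062),(-2.3,.0565),(-2.3,.0552)]+[(-2.3+.09*i,.0552-.0003*(i>4)) for i in range(1,8)])
path(-1.67,.0549,[(-1.67+.09*i,.055) for i in range(1,21)])
path(.13,.055,[(.13+.085*i,.055) for i in range(1,13)])
"
```

```text
t 14.65 rho 0.0563 phi 1.114 Fr 6.2 Ft -0.2 Fz 0.1 q [-0.33  0.25 -0.03  1.99  0.01  0.9   2.31]
 dot [0.445 0.119 0.054] R 0.0406 ang 5.191 conf 0.57
t 14.75 rho 0.0563 phi 1.124 Fr 5.1 Ft 0.9 Fz 1.3 q [-0.33  0.25 -0.03  1.99  0.01  0.9   2.31]
 dot [0.444 0.118 0.051] R 0.04 ang 5.24 conf 0.63
20
[[0.0032, 0.0062, 0], [0.0068, 0.0134, 0], [0.014, 0.0091, 0], [0.0207, 0.004, 0], [0.0267, -0.0018, 0], [0.032, -0.0083, 0], [0.0365, -0.0155, 0], [0.0401, -0.0231, 0], [0.0427, -0.031, 0], [0.0444, -0.0392, 0], [0.045, -0.0476, 0], [0.0447, -0.056, 0], [0.0434, -0.0643, 0], [0.041, -0.0724, 0], [0.0378, -0.0801, 0], [0.0336, -0.0874, 0], [0.0286, -0.0941, 0], [0.0228, -0.1002, 0], [0.0163, -0.1055, 0], [0.0093, -0.1101, 0]]
[[0, 0, 0.0], [0, 0, 0.0], [0, 0, -0.12], [0, 0, -0.24], [0, 0, -0.36], [0, 0, -0.48], [0, 0, -0.6], [0, 0, -0.72], [0, 0, -0.84], [0, 0, -0.96], [0, 0, -1.08], [0, 0, -1.2], [0, 0, -1.32], [0, 0, -1.44], [0, 0, -1.56], [0, 0, -1.68], [0, 0, -1.8], [0, 0, -1.92], [0, 0, -2.04], [0, 0, -2.16]]
20
[[-0.0078, -0.0038, 0], [-0.016, -0.0065, 0], [-0.0245, -0.0083, 0], [-0
[... 1115 characters left out ...]
0, 0.18], [0, 0, 0.27], [0, 0, 0.36], [0, 0, 0.45], [0, 0, 0.54], [0, 0, 0.63], [0, 0, 0.72], [0, 0, 0.81], [0, 0, 0.9], [0, 0, 0.99], [0, 0, 1.08], [0, 0, 1.17], [0, 0, 1.26], [0, 0, 1.35], [0, 0, 1.44], [0, 0, 1.53], [0, 0, 1.62], [0, 0, 1.71], [0, 0, 1.8]]
12
[[-0.0008, 0.0046, 0], [-0.002, 0.0091, 0], [-0.0036, 0.0135, 0], [-0.0055, 0.0178, 0], [-0.0078, 0.0219, 0], [-0.0104, 0.0257, 0], [-0.0134, 0.0293, 0], [-0.0166, 0.0327, 0], [-0.0201, 0.0358, 0], [-0.0239, 0.0385, 0], [-0.0279, 0.041, 0], [-0.0321, 0.0431, 0]]
[[0, 0, 0.085], [0, 0, 0.17], [0, 0, 0.255], [0, 0, 0.34], [0, 0, 0.425], [0, 0, 0.51], [0, 0, 0.595], [0, 0, 0.68], [0, 0, 0.765], [0, 0, 0.85], [0, 0, 0.935], [0, 0, 1.02]]
```

Emit:
arm_command:
  xyz:
    - [0.0032, 0.0062, 0]
    - [0.0068, 0.0134, 0]
    - [0.014, 0.0091, 0]
    - [0.0207, 0.004, 0]
    - [0.0267, -0.0018, 0]
    - [0.032, -0.0083, 0]
    - [0.0365, -0.0155, 0]
    - [0.0401, -0.0231, 0]
    - [0.0427, -0.031, 0]
    - [0.0444, -0.0392, 0]
    - [0.045, -0.0476, 0]
    - [0.0447, -0.056, 0]
    - [0.0434, -0.0643, 0]
    - [0.041, -0.0724, 0]
    - [0.0378, -0.0801, 0]
    - [0.0336, -0.0874, 0]
    - [0.0286, -0.0941, 0]
    - [0.0228, -0.1002, 0]
    - [0.0163, -0.1055, 0]
    - [0.0093, -0.1101, 0]
  rot:
    - [0, 0, 0.0]
    - [0, 0, 0.0]
    - [0, 0, -0.12]
    - [0, 0, -0.24]
    - [0, 0, -0.36]
    - [0, 0, -0.48]
    - [0, 0, -0.6]
    - [0, 0, -0.72]
    - [0, 0, -0.84]
    - [0, 0, -0.96]
    - [0, 0, -1.08]
    - [0, 0, -1.2]
    - [0, 0, -1.32]
    - [0, 0, -1.44]
    - [0, 0, -1.56]
    - [0, 0, -1.68]
    - [0, 0, -1.8]
    - [0, 0, -1.92]
    - [0, 0, -2.04]
    - [0, 0, -2.16]

```text
time: 16.52
ee_pos: [0.4903, 0.0191, 0.0358]
eef_rot: [0.507, 0.862, -0.0, -0.0]
ft_force: [-0.1, 0.1, -0.3]
width: 0.0003
grip_force: 0.0
```

Emit:
arm_command:
  xyz:
    - [-0.0078, -0.0038, 0]
    - [-0.016, -0.0065, 0]
    - [-0.0245, -0.0083, 0]
    - [-0.0332, -0.0089, 0]
    - [-0.0419, -0.0085, 0]
    - [-0.0504, -0.007, 0]
    - [-0.0587, -0.0045, 0]
    - [-0.0666, -0.001, 0]
    - [-0.074, 0.0035, 0]
    - [-0.0809, 0.0089, 0]
    - [-0.0755, 0.0148, 0]
    - [-0.0719, 0.0189, 0]
    - [-0.071, 0.0199, 0]
    - [-0.0672, 0.0168, 0]
    - [-0.063, 0.014, 0]
    - [-0.0587, 0.0116, 0]
    - [-0.0541, 0.0096, 0]
    - [-0.0494, 0.0083, 0]
    - [-0.0445, 0.0071, 0]
    - [-0.0397, 0.0064, 0]
  rot:
    - [0, 0, -0.124]
    - [0, 0, -0.248]
    - [0, 0, -0.372]
    - [0, 0, -0.496]
    - [0, 0, -0.62]
    - [0, 0, -0.744]
    - [0, 0, -0.868]
    - [0, 0, -0.992]
    - [0, 0, -1.116]
    - [0, 0, -1.24]
    - [0, 0, -1.24]
    - [0, 0, -1.24]
    - [0, 0, -1.24]
    - [0, 0, -1.15]
    - [0, 0, -1.06]
    - [0, 0, -0.97]
    - [0, 0, -0.88]
    - [0, 0, -0.79]
    - [0, 0, -0.7]
    - [0, 0, -0.61]

```text
time: 18.18
ee_pos: [0.4516, 0.0251, 0.0358]
eef_rot: [0.737, 0.676, -0.0, 0.0]
ft_force: [-1.6, -1.6, 1.8]
width: 0.0003
grip_force: 1.9
```

```bash
python3 -c "
from h import *
chk();chk('top')"
```

```text
t 18.1833 rho 0.0555 phi -1.669 Fr 1.8 Ft -1.4 Fz 1.8 q [-0.57  0.17  0.44  2.12 -0.09  0.87 -0.16]
 dot [0.423 0.104 0.058] R 0.0417 ang 5.86 conf 0.94
 dot [0.456 0.085 0.045] R 0.0044 ang 5.204 conf 0.22
t 18.2833 rho 0.0555 phi -1.661 Fr 2.7 Ft 1.2 Fz 1.3 q [-0.57  0.17  0.44  2.12 -0.09  0.87 -0.16]
```

Emit:
arm_command:
  xyz:
    - [0.0049, -0.0004, 0]
    - [0.0099, -0.0002, 0]
    - [0.0148, 0.0004, 0]
    - [0.0196, 0.0015, 0]
    - [0.0243, 0.003, 0]
    - [0.0289, 0.0049, 0]
    - [0.0333, 0.0072, 0]
    - [0.0374, 0.0099, 0]
    - [0.0413, 0.0129, 0]
    - [0.0449, 0.0163, 0]
    - [0.0482, 0.02, 0]
    - [0.0511, 0.024, 0]
    - [0.0537, 0.0283, 0]
    - [0.0559, 0.0327, 0]
    - [0.0576, 0.0373, 0]
    - [0.059, 0.0421, 0]
    - [0.0599, 0.047, 0]
    - [0.0604, 0.0519, 0]
    - [0.0604, 0.0568, 0]
    - [0.06, 0.0618, 0]
  rot:
    - [0, 0, 0.09]
    - [0, 0, 0.18]
    - [0, 0, 0.27]
    - [0, 0, 0.36]
    - [0, 0, 0.45]
    - [0, 0, 0.54]
    - [0, 0, 0.63]
    - [0, 0, 0.72]
    - [0, 0, 0.81]
    - [0, 0, 0.9]
    - [0, 0, 0.99]
    - [0, 0, 1.08]
    - [0, 0, 1.17]
    - [0, 0, 1.26]
    - [0, 0, 1.35]
    - [0, 0, 1.44]
    - [0, 0, 1.53]
    - [0, 0, 1.62]
    - [0, 0, 1.71]
    - [0, 0, 1.8]

```text
time: 20.05
ee_pos: [0.5118, 0.088, 0.0364]
eef_rot: [-0.069, 0.998, 0.0, 0.001]
ft_force: [2.8, -0.6, 2.0]
width: 0.0
grip_force: 1.9
```

Emit:
arm_command:
  xyz:
    - [-0.0008, 0.0046, 0]
    - [-0.002, 0.0091, 0]
    - [-0.0036, 0.0135, 0]
    - [-0.0055, 0.0178, 0]
    - [-0.0078, 0.0219, 0]
    - [-0.0104, 0.0257, 0]
    - [-0.0134, 0.0293, 0]
    - [-0.0166, 0.0327, 0]
    - [-0.0201, 0.0358, 0]
    - [-0.0239, 0.0385, 0]
    - [-0.0279, 0.041, 0]
    - [-0.0321, 0.0431, 0]
  rot:
    - [0, 0, 0.085]
    - [0, 0, 0.17]
    - [0, 0, 0.255]
    - [0, 0, 0.34]
    - [0, 0, 0.425]
    - [0, 0, 0.51]
    - [0, 0, 0.595]
    - [0, 0, 0.68]
    - [0, 0, 0.765]
    - [0, 0, 0.85]
    - [0, 0, 0.935]
    - [0, 0, 1.02]

```text
time: 21.05
ee_pos: [0.4793, 0.1318, 0.0365]
eef_rot: [-0.547, 0.837, 0.0, 0.001]
ft_force: [3.1, 1.9, 2.0]
width: 0.0007
grip_force: 1.8
```

```bash
python3 -c "
from h import *
chk();chk('top')
p=1.15
path(p,.055,[(p,.062),(p,.07)]+[(p-.12*i,.07) for i in range(1,19)])
p=1.15-2.16
path(p,.07,[(p-.124*i,.07) for i in range(1,11)]+[(-2.25,.062),(-2.25,.0565),(-2.25,.055)]+[(-2.25+.09*i,.0552-.0005*(i>4)) for i in range(1,8)])
"
```

```text
t 21.05 rho 0.056 phi 1.161 Fr 2.9 Ft -2.1 Fz 2.0 q [-0.34  0.25 -0.02  1.99  0.01  0.9   2.36]
 dot [0.477 0.051 0.057] R 0.0355 ang 2.366 conf 0.97
t 21.15 rho 0.0559 phi 1.171 Fr 2.9 Ft 0.8 Fz 2.4 q [-0.34  0.25 -0.02  1.99  0.01  0.9   2.36]
 dot [0.481 0.049 0.054] R 0.0389 ang 2.409 conf 0.57
 dot [0.453 0.077 0.046] R 0.0053 ang 0.786 conf 0.15
20
[[0.0029, 0.0064, 0], [0.0061, 0.0137, 0], [0.0136, 0.0098, 0], [0.0205, 0.0051, 0], [0.0268, -0.0005, 0], [0.0324, -0.0067, 0], [0.0372, -0.0136, 0], [0.0412, -0.021, 0], [0.0442, -0.0288, 0], [0.0463, -0.037, 0], [0.0474, -0.0453, 0], [0.0474, -0.0537, 0], [0.0465, -0.062, 0], [0.0446, -0.0702, 0], [0.0417, -0.0781, 0], [0.0379, -0.0856, 0], [0.0333, -0.0926, 0], [0.0278, -0.0989, 0], [0.0216, -0.1046, 0], [0.0148, -0.1095, 0]]
[[0, 0, 0.0], [0, 0, 0.0], [0, 0, -0.12], [0, 0, -0.24], [0, 0, -0.36], [0, 0, -0.48], [0, 0, -0.6], [0, 0, -0.72], [0, 0, -0.84], [0, 0, -0.96], [0, 0, -1.08], [0, 0, -1.2], [0, 0, -1.32], [0, 0, -1.44], [0, 0, -1.56], [0, 0, -1.68], [0, 0, -1.8], [0, 0, -1.92], [0, 0, -2.04], [0, 0, -2.16]]
20
[[-0.0076, -0.0041, 0], [-0.0157, -0.0073, 0], [-0.0241, -0.0095, 0], [-0.0327, -0.0106, 0], [-0.0414, -0.0106, 0], [-0.05, -0.0096, 0], [-0.0584, -0.0074, 0], [-0.0665, -0.0043, 0], [-0.0741, -0.0002, 0], [-0.0812, 0.0048, 0], [-0.0762, 0.011, 0], [-0.0727, 0.0153, 0], [-0.0718, 0.0165, 0], [-0.0679, 0.0134, 0], [-0.0637, 0.0108, 0], [-0.0592, 0.0086, 0], [-0.0546, 0.0069, 0], [-0.0497, 0.006, 0], [-0.0448, 0.0051, 0], [-0.0399, 0.0046, 0]]
[[0, 0, -0.124], [0, 0, -0.248], [0, 0, -0.372], [0, 0, -0.496], [0, 0, -0.62], [0, 0, -0.744], [0, 0, -0.868], [0, 0, -0.992], [0, 0, -1.116], [0, 0, -1.24], [0, 0, -1.24], [0, 0, -1.24], [0, 0, -1.24], [0, 0, -1.15], [0, 0, -1.06], [0, 0, -0.97], [0, 0, -0.88], [0, 0, -0.79], [0, 0, -0.7], [0, 0, -0.61]]
```

Emit:
arm_command:
  xyz:
    - [0.0029, 0.0064, 0]
    - [0.0061, 0.0137, 0]
    - [0.0136, 0.0098, 0]
    - [0.0205, 0.0051, 0]
    - [0.0268, -0.0005, 0]
    - [0.0324, -0.0067, 0]
    - [0.0372, -0.0136, 0]
    - [0.0412, -0.021, 0]
    - [0.0442, -0.0288, 0]
    - [0.0463, -0.037, 0]
    - [0.0474, -0.0453, 0]
    - [0.0474, -0.0537, 0]
    - [0.0465, -0.062, 0]
    - [0.0446, -0.0702, 0]
    - [0.0417, -0.0781, 0]
    - [0.0379, -0.0856, 0]
    - [0.0333, -0.0926, 0]
    - [0.0278, -0.0989, 0]
    - [0.0216, -0.1046, 0]
    - [0.0148, -0.1095, 0]
  rot:
    - [0, 0, 0.0]
    - [0, 0, 0.0]
    - [0, 0, -0.12]
    - [0, 0, -0.24]
    - [0, 0, -0.36]
    - [0, 0, -0.48]
    - [0, 0, -0.6]
    - [0, 0, -0.72]
    - [0, 0, -0.84]
    - [0, 0, -0.96]
    - [0, 0, -1.08]
    - [0, 0, -1.2]
    - [0, 0, -1.32]
    - [0, 0, -1.44]
    - [0, 0, -1.56]
    - [0, 0, -1.68]
    - [0, 0, -1.8]
    - [0, 0, -1.92]
    - [0, 0, -2.04]
    - [0, 0, -2.16]

```text
time: 22.92
ee_pos: [0.4932, 0.0207, 0.0356]
eef_rot: [0.485, 0.875, -0.001, -0.0]
ft_force: [0.1, -0.3, 0.2]
width: 0.0006
grip_force: 0.0
```

Emit:
arm_command:
  xyz:
    - [-0.0076, -0.0041, 0]
    - [-0.0157, -0.0073, 0]
    - [-0.0241, -0.0095, 0]
    - [-0.0327, -0.0106, 0]
    - [-0.0414, -0.0106, 0]
    - [-0.05, -0.0096, 0]
    - [-0.0584, -0.0074, 0]
    - [-0.0665, -0.0043, 0]
    - [-0.0741, -0.0002, 0]
    - [-0.0812, 0.0048, 0]
    - [-0.0762, 0.011, 0]
    - [-0.0727, 0.0153, 0]
    - [-0.0718, 0.0165, 0]
    - [-0.0679, 0.0134, 0]
    - [-0.0637, 0.0108, 0]
    - [-0.0592, 0.0086, 0]
    - [-0.0546, 0.0069, 0]
    - [-0.0497, 0.006, 0]
    - [-0.0448, 0.0051, 0]
    - [-0.0399, 0.0046, 0]
  rot:
    - [0, 0, -0.124]
    - [0, 0, -0.248]
    - [0, 0, -0.372]
    - [0, 0, -0.496]
    - [0, 0, -0.62]
    - [0, 0, -0.744]
    - [0, 0, -0.868]
    - [0, 0, -0.992]
    - [0, 0, -1.116]
    - [0, 0, -1.24]
    - [0, 0, -1.24]
    - [0, 0, -1.24]
    - [0, 0, -1.24]
    - [0, 0, -1.15]
    - [0, 0, -1.06]
    - [0, 0, -0.97]
    - [0, 0, -0.88]
    - [0, 0, -0.79]
    - [0, 0, -0.7]
    - [0, 0, -0.61]

```text
time: 24.58
ee_pos: [0.4543, 0.0245, 0.0356]
eef_rot: [0.72, 0.694, -0.001, 0.0]
ft_force: [0.1, -3.4, 0.2]
width: 0.0003
grip_force: 1.9
```

```bash
python3 -c "
from h import *
chk();chk('top')
path(-1.62,.0547,[(-1.62+.09*i,.055) for i in range(1,21)])
path(.18,.055,[(.18+.08*i,.055) for i in range(1,13)])
"
```

```text
t 24.5833 rho 0.0559 phi -1.619 Fr 3.4 Ft 0.2 Fz 0.2 q [-0.59  0.17  0.46  2.11 -0.1   0.88 -0.1 ]
 dot [0.494 0.07  0.055] R 0.0381 ang 3.064 conf 0.66
t 24.6833 rho 0.0558 phi -1.612 Fr 5.2 Ft 1.2 Fz -0.1 q [-0.59  0.17  0.46  2.11 -0.1   0.87 -0.11]
20
[[0.0049, -0.0003, 0], [0.0099, 0.0001, 0], [0.0147, 0.001, 0], [0.0195, 0.0023, 0], [0.0241, 0.004, 0], [0.0286, 0.0061, 0], [0.0329, 0.0087, 0], [0.0369, 0.0116, 0], [0.0406, 0.0148, 0], [0.044, 0.0184, 0], [0.0471, 0.0222, 0], [0.0499, 0.0264, 0], [0.0522, 0.0307, 0], [0.0542, 0.0353, 0], [0.0557, 0.04, 0], [0.0568, 0.0448, 0], [0.0575, 0.0497, 0], [0.0577, 0.0546, 0], [0.0575, 0.0596, 0], [0.0568, 0.0645, 0]]
[[0, 0, 0.09], [0, 0, 0.18], [0, 0, 0.27], [0, 0, 0.36], [0, 0, 0.45], [0, 0, 0.54], [0, 0, 0.63], [0, 0, 0.72], [0, 0, 0.81], [0, 0, 0.9], [0, 0, 0.99], [0, 0, 1.08], [0, 0, 1.17], [0, 0, 1.26], [0, 0, 1.35], [0, 0, 1.44], [0, 0, 1.53], [0, 0, 1.62], [0, 0, 1.71], [0, 0, 1.8]]
12
[[-0.001, 0.0043, 0], [-0.0023, 0.0085, 0], [-0.0039, 0.0126, 0], [-0.0058, 0.0165, 0], [-0.0081, 0.0203, 0], [-0.0107, 0.0239, 0], [-0.0135, 0.0272, 0], [-0.0166, 0.0304, 0], [-0.0199, 0.0332, 0], [-0.0235, 0.0358, 0], [-0.0272, 0.0381, 0], [-0.0311, 0.0401, 0]]
[[0, 0, 0.08], [0, 0, 0.16], [0, 0, 0.24], [0, 0, 0.32], [0, 0, 0.4], [0, 0, 0.48], [0, 0, 0.56], [0, 0, 0.64], [0, 0, 0.72], [0, 0, 0.8], [0, 0, 0.88], [0, 0, 0.96]]
```

Emit:
arm_command:
  xyz:
    - [0.0049, -0.0003, 0]
    - [0.0099, 0.0001, 0]
    - [0.0147, 0.001, 0]
    - [0.0195, 0.0023, 0]
    - [0.0241, 0.004, 0]
    - [0.0286, 0.0061, 0]
    - [0.0329, 0.0087, 0]
    - [0.0369, 0.0116, 0]
    - [0.0406, 0.0148, 0]
    - [0.044, 0.0184, 0]
    - [0.0471, 0.0222, 0]
    - [0.0499, 0.0264, 0]
    - [0.0522, 0.0307, 0]
    - [0.0542, 0.0353, 0]
    - [0.0557, 0.04, 0]
    - [0.0568, 0.0448, 0]
    - [0.0575, 0.0497, 0]
    - [0.0577, 0.0546, 0]
    - [0.0575, 0.0596, 0]
    - [0.0568, 0.0645, 0]
  rot:
    - [0, 0, 0.09]
    - [0, 0, 0.18]
    - [0, 0, 0.27]
    - [0, 0, 0.36]
    - [0, 0, 0.45]
    - [0, 0, 0.54]
    - [0, 0, 0.63]
    - [0, 0, 0.72]
    - [0, 0, 0.81]
    - [0, 0, 0.9]
    - [0, 0, 0.99]
    - [0, 0, 1.08]
    - [0, 0, 1.17]
    - [0, 0, 1.26]
    - [0, 0, 1.35]
    - [0, 0, 1.44]
    - [0, 0, 1.53]
    - [0, 0, 1.62]
    - [0, 0, 1.71]
    - [0, 0, 1.8]

```text
time: 26.45
ee_pos: [0.5117, 0.0911, 0.0363]
eef_rot: [-0.094, 0.996, 0.0, 0.001]
ft_force: [3.9, -1.2, -1.5]
width: 0.0001
grip_force: 1.8
```

Emit:
arm_command:
  xyz:
    - [-0.001, 0.0043, 0]
    - [-0.0023, 0.0085, 0]
    - [-0.0039, 0.0126, 0]
    - [-0.0058, 0.0165, 0]
    - [-0.0081, 0.0203, 0]
    - [-0.0107, 0.0239, 0]
    - [-0.0135, 0.0272, 0]
    - [-0.0166, 0.0304, 0]
    - [-0.0199, 0.0332, 0]
    - [-0.0235, 0.0358, 0]
    - [-0.0272, 0.0381, 0]
    - [-0.0311, 0.0401, 0]
  rot:
    - [0, 0, 0.08]
    - [0, 0, 0.16]
    - [0, 0, 0.24]
    - [0, 0, 0.32]
    - [0, 0, 0.4]
    - [0, 0, 0.48]
    - [0, 0, 0.56]
    - [0, 0, 0.64]
    - [0, 0, 0.72]
    - [0, 0, 0.8]
    - [0, 0, 0.88]
    - [0, 0, 0.96]

```text
time: 27.45
ee_pos: [0.4799, 0.132, 0.0363]
eef_rot: [-0.543, 0.84, 0.0, 0.001]
ft_force: [1.5, 2.5, -0.3]
width: 0.0004
grip_force: 1.5
```

```bash
python3 -c "
from h import *
chk();chk('top')
"
```

```text
t 27.45 rho 0.0565 phi 1.153 Fr 2.9 Ft -0.4 Fz -0.3 q [-0.36  0.25  0.    1.99 -0.    0.9   2.36]
 dot [0.425 0.107 0.058] R 0.042 ang 5.775 conf 0.7
t 27.55 rho 0.0563 phi 1.161 Fr 4.7 Ft 0.9 Fz 1.6 q [-0.36  0.25  0.    1.99 -0.    0.9   2.36]
 dot [0.425 0.105 0.052] R 0.0402 ang 5.805 conf 0.82
```

```bash
python3 -c "
from h import *
p=1.14
path(p,.055,[(p,.061),(p,.065)]+[(p-.115*i,.065) for i in range(1,5)]+[(.68,.06),(.68,.0562),(.68,.055)]+[(.68+.06*i,.055) for i in range(1,8)])
"
```

```text
16
[[0.0025, 0.0055, 0], [0.0042, 0.0091, 0], [0.0108, 0.0056, 0], [0.0169, 0.0013, 0], [0.0226, -0.0036, 0], [0.0276, -0.0091, 0], [0.0237, -0.0122, 0], [0.0207, -0.0146, 0], [0.0198, -0.0154, 0], [0.0176, -0.0129, 0], [0.0154, -0.0105, 0], [0.0129, -0.0083, 0], [0.0104, -0.0062, 0], [0.0077, -0.0043, 0], [0.0049, -0.0025, 0], [0.002, -0.001, 0]]
[[0, 0, 0.0], [0, 0, 0.0], [0, 0, -0.115], [0, 0, -0.23], [0, 0, -0.345], [0, 0, -0.46], [0, 0, -0.46], [0, 0, -0.46], [0, 0, -0.46], [0, 0, -0.4], [0, 0, -0.34], [0, 0, -0.28], [0, 0, -0.22], [0, 0, -0.16], [0, 0, -0.1], [0, 0, -0.04]]
```

Emit:
arm_command:
  xyz:
    - [0.0025, 0.0055, 0]
    - [0.0042, 0.0091, 0]
    - [0.0108, 0.0056, 0]
    - [0.0169, 0.0013, 0]
    - [0.0226, -0.0036, 0]
    - [0.0276, -0.0091, 0]
    - [0.0237, -0.0122, 0]
    - [0.0207, -0.0146, 0]
    - [0.0198, -0.0154, 0]
    - [0.0176, -0.0129, 0]
    - [0.0154, -0.0105, 0]
    - [0.0129, -0.0083, 0]
    - [0.0104, -0.0062, 0]
    - [0.0077, -0.0043, 0]
    - [0.0049, -0.0025, 0]
    - [0.002, -0.001, 0]
  rot:
    - [0, 0, 0.0]
    - [0, 0, 0.0]
    - [0, 0, -0.115]
    - [0, 0, -0.23]
    - [0, 0, -0.345]
    - [0, 0, -0.46]
    - [0, 0, -0.46]
    - [0, 0, -0.46]
    - [0, 0, -0.46]
    - [0, 0, -0.4]
    - [0, 0, -0.34]
    - [0, 0, -0.28]
    - [0, 0, -0.22]
    - [0, 0, -0.16]
    - [0, 0, -0.1]
    - [0, 0, -0.04]

```text
time: 28.98
ee_pos: [0.4813, 0.1312, 0.0363]
eef_rot: [-0.528, 0.849, 0.0, 0.001]
ft_force: [3.1, 7.5, -2.0]
width: 0.0005
grip_force: 3.5
```

```bash
python3 -c "
from h import *
chk();chk(save='pics/w5.png');chk('top')
M=r.camera_model('wrist');a=MK
print(wproj(M,[[.457+R*np.cos(a),.0804+R*np.sin(a),z] for R,z in((0,.055),(.039,.055),(.058,.01))]))
"
```

```text
t 28.9833 rho 0.0563 phi 1.125 Fr 8.1 Ft 0.5 Fz -2.0 q [-0.36  0.25  0.01  1.99 -0.    0.9   2.33]
 dot [0.417 0.093 0.056] R 0.0423 ang 6.176 conf 0.89
 dot [0.397 0.092 0.008] R 0.0608 ang 0.001 conf 0.41
t 29.0833 rho 0.0563 phi 1.134 Fr 6.5 Ft 2.0 Fz -2.4 q [-0.36  0.25  0.01  1.99 -0.    0.9   2.33]
 dot [0.417 0.088 0.057] R 0.0405 ang 0.009 conf 0.9
t 29.1833 rho 0.0562 phi 1.132 Fr 7.3 Ft 2.1 Fz -2.4 q [-0.36  0.25  0.01  1.99 -0.    0.9   2.33]
 dot [0.419 0.089 0.054] R 0.0393 ang 6.26 conf 0.56
 dot [0.401 0.091 0.01 ] R 0.057 ang 6.281 conf 0.45
[[318.44603013 193.78168439]
 [414.25091939 168.42259641]
 [427.67124513 150.02040147]]
```

View pics/w5.png

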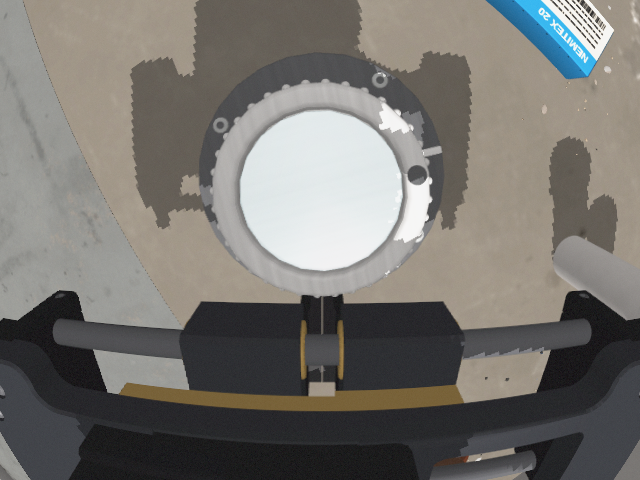

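The dot is at (417,174) and the mark at (432,151), so they're nearly in line. Now to measure the remaining angle.

```bash
python3 - <<'E'
from h import *
M=r.camera_model('wrist');im=cv2.imread('pics/w5.png');g=im.max(2).astype(float)
# dot centroid
s=g[160:190,403:431];yy,xx=np.mgrid[160:190,403:431];m=(s<110)&(np.hypot(xx-417,yy-174)<12);d=(xx[m].mean(),yy[m].mean());print("dotpx",d,m.sum())
s=g[140:162,418:446];yy,xx=np.mgrid[140:162,418:446];m=(im[140:162,418:446].min(2)>135)&(np.hypot(xx-432,yy-151)<10);k=(xx[m].mean(),yy[m].mean());print("markpx",k,m.sum())
P=wunproj(M,d,.055);Q=wunproj(M,k,.01);print(P,Q)
gl=[(wunproj(M,a,.051)+wunproj(M,b,.051))/2 for a,b in [((240,190),(403,190)),((321,109),(321,270))]];fl=[(wunproj(M,a,.008)+wunproj(M,b,.008))/2 for a,b in [((199,170),(443,170))]]
print(gl,fl)
for C in [(.457,.0804),(gl[0]+gl[1])[:2]/2]:
    a=[np.degrees(np.arctan2(p[1]-C[1],p[0]-C[0])) for p in(P,Q)];print(C,a,a[0]-a[1],[np.hypot(p[0]-C[0],p[1]-C[1]) for p in(P,Q)])
E
```

```text
dotpx (np.float64(416.3832599118943), np.float64(172.90308370044053)) 227
markpx (np.float64(431.64028776978415), np.float64(151.0503597122302)) 139
[0.41860366 0.08963473 0.055     ] [0.39824755 0.09252959 0.01      ]
[array([0.45541853, 0.0798904 , 0.051     ]), array([0.45620429, 0.0810138 , 0.051     ])] [array([0.45379841, 0.07599786, 0.008     ])]
(0.457, 0.0804) [np.float64(166.47659980531628), np.float64(168.33503377333724)] -1.858433968020961 [np.float64(0.0394912588804531), np.float64(0.05999148024583259)]
[0.45581141 0.0804521 ] [np.float64(166.13679333891824), np.float64(168.1506329365752)] -2.013839597656954 [np.float64(0.03832411502595358), np.float64(0.05881721026656353)]
```

Emit:
arm_command:
  xyz:
    - [-0.001, 0.0005, 0]
    - [-0.002, 0.001, 0]
    - [-0.002, 0.001, 0]
    - [-0.0005, 0.0042, 0]
    - [0.0013, 0.0083, 0]
    - [0.0055, 0.0174, 0]
    - [0.0065, 0.0195, 0.03]
    - [0.0065, 0.0195, 0.065]
    - [0.0065, 0.0195, 0.1]
    - [0.0065, 0.0195, 0.135]
    - [0.0065, 0.0195, 0.167]
    - [0.004, 0.01, 0.167]
    - [0.0, 0.0, 0.167]
    - [-0.004, -0.01, 0.167]
    - [-0.008, -0.02, 0.167]
    - [-0.012, -0.03, 0.167]
    - [-0.016, -0.04, 0.167]
    - [-0.02, -0.05, 0.167]
    - [-0.024, -0.06, 0.167]
    - [-0.0614, -0.08, 0.167]
  rot:
    - [0, 0, 0.02]
    - [0, 0, 0.04]
    - [0, 0, 0.04]
    - [0, 0, 0.04]
    - [0, 0, 0.04]
    - [0, 0, 0.04]
    - [0, 0, 0.04]
    - [0, 0, 0.04]
    - [0, 0, 0.04]
    - [0, 0, -0.08]
    - [0, 0, -0.2]
    - [0, 0, -0.32]
    - [0, 0, -0.44]
    - [0, 0, -0.56]
    - [0, 0, -0.68]
    - [0, 0, -0.8]
    - [0, 0, -0.92]
    - [0, 0, -1.04]
    - [0, 0, -1.16]
    - [0, 0, -1.28]

```text
time: 30.95
ee_pos: [0.4228, 0.0507, 0.2023]
eef_rot: [0.089, 0.996, -0.0, -0.0]
ft_force: [-1.4, 0.1, 1.5]
width: 0.0002
grip_force: 0.0
```

Emit:
arm_command:
  xyz:
    - [0, -0.003, 0]
    - [0, -0.006, 0]
    - [0, -0.009, 0]
    - [0, -0.012, 0]
    - [0, -0.015, 0]
    - [0, -0.018, 0]
    - [0, -0.021, 0]
    - [0, -0.024, 0]
    - [0, -0.027, 0]
    - [0, -0.03, 0]
    - [0, -0.033, 0]
    - [0, -0.036, 0]
    - [0, -0.039, 0]
    - [0, -0.042, 0]
    - [0, -0.045, 0]
    - [0, -0.047, 0]
    - [0, -0.0475, 0]
    - [0, -0.0475, 0]
    - [0, -0.0475, 0]
    - [0, -0.0475, 0]
  rot:
    - [0, 0, -0.12]
    - [0, 0, -0.24]
    - [0, 0, -0.36]
    - [0, 0, -0.48]
    - [0, 0, -0.6]
    - [0, 0, -0.72]
    - [0, 0, -0.84]
    - [0, 0, -0.96]
    - [0, 0, -1.08]
    - [0, 0, -1.2]
    - [0, 0, -1.32]
    - [0, 0, -1.44]
    - [0, 0, -1.56]
    - [0, 0, -1.68]
    - [0, 0, -1.8]
    - [0, 0, -1.92]
    - [0, 0, -2.04]
    - [0, 0, -2.094]
    - [0, 0, -2.094]
    - [0, 0, -2.094]

```text
time: 32.62
ee_pos: [0.4206, 0.0023, 0.203]
eef_rot: [0.906, 0.424, -0.0, 0.0]
ft_force: [-0.0, 0.1, -0.3]
width: 0.0
grip_force: 0.0
```

```bash
python3 - <<'E'
from h import *
chk(save='pics/w6.png');s=r.read_state();print(s["ee_pos"],s["eef_rot"])
a,b=cv2.imread('pics/w1.png'),cv2.imread('pics/w6.png')
cv2.imwrite('pics/cmp.png',np.hstack([cv2.resize(i[60:220,220:385],(396,384),interpolation=2) for i in(a,b)]))
E
```

```text
t 32.6167 rho 0.0861 phi -2.007 Fr -0.1 Ft -0.1 Fz -0.3 q [-0.17 -0.11  0.05  1.99  0.01  1.26 -0.82]
 dot [0.414 0.089 0.057] R 0.0438 ang 6.261 conf 0.85
[0.42054907 0.00224916 0.20298565] [ 9.05716039e-01  4.23884947e-01 -5.00525093e-05  7.52286897e-05]
```

View pics/cmp.png

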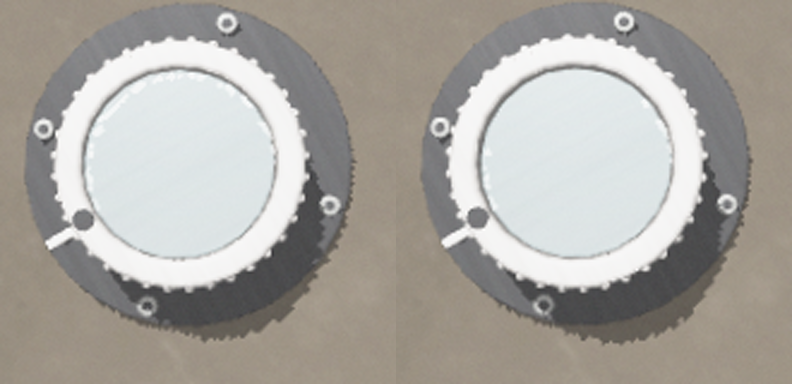

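Left (start) and right (now) look almost the same: dot (83,219) against (81,217) relative to its own half. I'll quantify the difference.

```bash
python3 - <<'E'
from h import *
M=r.camera_model('wrist');A=[]
yy,xx=np.mgrid[0:480,0:640]
for n,z in(('w1',.052),('w6',.055)):
    im=cv2.imread(f'pics/{n}.png');x0,y0=254,150.5
    m=(im.max(2)<150)&(np.hypot(xx-x0,yy-y0)<4.2);
    w=(200-im.max(2).clip(0,200).astype(float))*(np.hypot(xx-x0,yy-y0)<4.6);d=((w*xx).sum()/w.sum(),(w*yy).sum()/w.sum())
    b=(im.min(2)>180)&(np.hypot(xx-242.5,yy-160.5)<6);k=(xx[b].mean(),yy[b].mean())
    P=wunproj(M,d,z);Q=wunproj(M,k,.01);C=(.457,.0804)
    a=[np.degrees(np.arctan2(p[1]-C[1],p[0]-C[0])) for p in(P,Q)];print(n,np.round(d,2),np.round(k,2),b.sum(),m.sum(),np.round(a,2),np.hypot(*(P[:2]-C)))
for l in ["vial","jar","amber"]:
    print(l,[np.round(w("top",d["at"]),3) for d in r.spot_point(l,"top")[:1]]) if r.camera("top") is not None else 0
E
```

```text
w1 [254.19 150.94] [243.3  159.62] 40 47 [168.42 168.85] 0.03970125959154652
w6 [253.76 150.41] [243.11 159.13] 38 54 [167.75 168.37] 0.03924354605446566Traceback (most recent call last):
  File "<stdin>", line 12, in <module>
TypeError: 'numpy.ndarray' object is not callable
```

```bash
python3 - <<'E'
from h import *
for c in("top","side"):
    r.camera(c)
    for l in ["vial","jar","amber","cell_small"]: print(c,l,[np.round(w(c,d["at"]),3) for d in r.spot_point(l,c)[:1]])
print(r.close_job())
E
```

```text
top vial []
top jar [array([ 0.312, -0.294, -0.004])]
top amber [array([0.467, 0.261, 0.001])]
top cell_small [array([ 0.5  , -0.313, -0.   ])]
side vial [array([ 0.375, -0.123, -0.002])]
side jar [array([ 0.312, -0.291, -0.   ])]
side amber [array([ 0.47 ,  0.259, -0.001])]
side cell_small [array([ 0.5  , -0.311,  0.001])]
the job is handed in; nothing more can be done
None
```

I loosened the larger ring by two full turns, with its dot back in line with the mark to within about 1°; the bottles, jar and smaller cell measure where they started, the hand is clear above the bench, and the job is handed in at about 33 s.

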